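# Set out the dispensing place on the paper sheet

## Task

Set out the dispensing place around the scale and the mortar that stand on the paper sheet: stand the squat jar midway between scale and mortar, at the centre of the sheet, put the flat tin centrally on top of the squat jar, and put the brass weight in the middle of the scale's pan. Stand the tall jar on the robot's side of the mortar, straight in front of it as the sheet's short edges run, with a clear gap of about 30 mm between jar and mortar. Everything ends upright and at rest.

Things in the scene. Friction and masses are not known exactly. Their poses are not given: they have to be found in the camera images.
- tall_jar_centre (a point): Tall jar, loose: white ceramic cylinder of diameter 48 mm and height 92 mm, closed by a fixed cork of diameter 38 mm that stands 13 mm out of its top; 105 mm high in all, 0.2 to 0.4 kg. This point is its centre, 52.5 mm above its underside; z up. Starts upright on the steel table beside the sheet.
- squat_jar_centre (a point): Squat jar, loose: closed white ceramic cylinder with a flat lid, diameter 60 mm, height 60 mm, 0.15 to 0.35 kg. This point is its centre, 30 mm above its underside; z up. Starts upright on the steel table beside the sheet. The lid is one piece with the jar.
- tin_centre (a point): Flat round dark steel tin, closed, loose: diameter 54 mm, height 30 mm, about 0.09 kg. This point is its centre, 15 mm above its underside; z up. Starts upright on the steel table beside the sheet.
- weight_centre (a point): Brass weight, loose: upright cylinder of diameter 36 mm and height 32 mm with a small knob of diameter 22 mm above it, 46 mm high in all, about 0.24 kg. This point is its centre, 23 mm above its underside; z up. Starts upright on the steel table beside the sheet.
- sheet: Tan paper sheet, fixed on the table (z = 0), 280 (x) by 440 (y) by 2 mm thick; origin at the centre of its underside; x along its short edges, away from the robot; y to the robot's left; turned up to 0.2 rad. Scale and mortar stand on it, 150 mm either side of its centre along y; which is on which side varies. A small white dish, not part of the job, lies about 95 mm to +x of the centre.
- mortar: Round open marble mortar, fixed on the sheet, outer diameter 100 mm at its upper half, 62 mm high. Origin at the centre of its underside, on the sheet; its axes are parallel to the sheet's, so -x points to the robot's side.
- pan (a point): Centre of the upper side of the scale's round flat brass pan, diameter 104 mm, 50 mm above the table, rigid. The scale is a low grey box, 150 mm (x) by 130 mm (y) and 34 mm high under the pan, fixed on the sheet; axes parallel to the sheet's.
Mind the look-alikes: they are no part of the job. Of the things like the part that bears weight_centre, leave any that is green, red or turquoise; of the rest the smaller one is meant.

How it is judged:
By the outcome, as a careful person would: the job done as asked, in the order asked, and still so for the second after the job is handed in, with the robot touching nothing.
It also fails if it takes over 115 s, if anything falls off the work surface, if the arm or the gripper's body presses on something with over 40 N, if the wrist force passes 120 N, or if a joint passes its speed limit or range.

## Robot

A 6-joint arm with a two-finger parallel gripper is mounted at the origin on the work surface. World frame = base frame: x ahead of the robot, y to its left, z up, the work surface at z = 0. Lengths are in mm, angles in degrees, forces in N, time in s.
With the tool pointing down it reaches from about 350 to 875 mm from the base axis. Payload 4.2 kg.
Tool frame: the origin (TCP) lies on the front face of the gripper's body, between the roots of the fingers; the fingertips stand 70 mm ahead of it and the grasp point (between the pads) lies 51 mm ahead of it; z points along the fingers, x is the direction in which the jaws open and shut, and the axes are right-handed (so a half turn about z gives the same grasp; the last joint's range is limited). The gripper opens to 87 mm and grips with 3 to 60 N. Pads are 19 mm wide; open, the fingers measure 117 mm over their backs; the gripper's body (75 mm by 190 mm) begins 51 mm behind the grasp point.
Start: joints at [14.817, 22.042, 0.453, 0, -68.411, -14.817], TCP at [624.98, 0.025, 292.25] pointing down, gripper open.
Joint ranges: [-179.83, 179.83], [-69.29, 118.12], [-61.27, 80.66], [-181.25, 117.63], [-171.15, -9.14], [-177.46, 177.46]. Speed limits (degrees/s): [159.86, 159.86, 180, 180, 180, 180].

## Interface

Orientations are given as a 3x3 rotation matrix whose columns are the frame's x, y, z axes.
In Python, from bench import manip gives the robot as it stands.
- The arm moves only by the shell command python3 -m inch 'ROWS' [FORCE]. ROWS is a JSON object of lists of equal length, an entry for each row: "offset": the shift along the world's x, y, z normalised to -1 to 1, where 1 is 0.5 m, a list of three; "rotation": the turn, a rotation vector about the world's x, y, z normalised to -1 to 1, where 1 is 2 rad, a list of three; "hand": the gripper command: -1 is fully open, 1 is shut, values between are in proportion. In form: {"offset": [[dx, dy, dz], ...], "rotation": [[rx, ry, rz], ...], "hand": [hand, ...]}. A call has 1 to 10 rows; each row is the pose to reach, as a shift and turn from the pose commanded when the call began; what a row does not reach only later rows make up. A row lasts 1/12 s, in which the tool goes at most 41.7 mm and 7.16 degrees, less where a joint would pass 70% of its speed; a pose out of reach is approached as far as the arm can. A call with a number of a shift or a turn outside -1 to 1 is refused whole. A call with a gripper value outside its range is refused whole. The fingers move at their own pace and stop on an object; FORCE is the grip in N (left out, the last holds). Time passes only in rows, so rows that repeat a pose let the fingers close. It gives the time, the measured TCP pose, the force and the opening at its end, in the units of the state.
- manip.read_state(): the state, without advancing time (a new reading comes with each control period).
- manip.get_image(name): name is "scene" or "side" or "wrist"; returns the picture (400x640x3 uint8, red, green, blue); there is no depth.
- manip.camera_model(name): a dict with "fx", "fy", "cx", "cy" (pixels), "R" (3x3) and "t" (3): a world point X has camera coordinates R X + t. Camera axes: x right, y down, z forward; pixel columns grow to the right and rows downward; lengths in mm; the calibration is good to about 2 mm. A picture is of the moment at which its call begins: read the wrist's pose just before it. camera_model takes no time and is no camera call; for the wrist camera it gives the pose at the moment of the call.
- manip.hand_in(): hands the job in, once; it reports no verdict.
The state is a dict: "time_s": time; "q": joint angles; "dq": joint speeds; "effort": joint torques, N m; "position": TCP position; "tcp_rot": TCP orientation; "force": force on the tool from outside, world axes, zero at the start; "ft_torque": the same for the moment, N m; "opening": finger opening in mm.
Only numpy, scipy, OpenCV 4.12 (cv2) and the standard library are available. Lean on these libraries where they do the work, as an engineer would, in place of code of your own. Each camera call takes 0.05 s, during which the arm holds its last target.

## Working session

There is one attempt and no reset: what is moved stays moved. The work goes in short steps, Python scripts to look and compute and a shell command to move; the robot and the scene stay as the last step left them, time stands still between calls to the robot, and variables do not carry over. Pictures are saved under pics/ and viewed, and the job is handed in when it is done.

```bash
mkdir -p pics; ls; python3 - <<'E'
from bench import manip
import cv2
for n in ["scene","side","wrist"]:
    im=manip.get_image(n); cv2.imwrite(f"pics/{n}0.png",im[:,:,::-1])
    m=manip.camera_model(n); print(n,m)
print(manip.read_state())
E
```

```text
pics
scene {'fx': 438.45490930104427, 'fy': 438.45490930104427, 'cx': 322.5673706886437, 'cy': 197.1595033610534, 'R': array([[-0.63233776,  0.77463645,  0.00934558],
       [ 0.49243281,  0.41122852, -0.76707303],
       [-0.59804589, -0.48044717, -0.64149172]]), 't': array([ 307.39733866, -194.33103361, 1569.91901346])}
side {'fx': 463.9233446435859, 'fy': 463.9233446435859, 'cx': 321.2452029732981, 'cy': 203.1013456424731, 'R': array([[ 0.9993572 , -0.02642637,  0.02422484],
       [ 0.0058115 , -0.547377  , -0.83686597],
       [ 0.03537545,  0.83646881, -0.54687157]]), 't': array([-492.5630959 ,   63.73531303, 1237.52775162])}
wrist {'fx': 333.31643456059527, 'fy': 333.31643456059527, 'cx': 323.7189513547122, 'cy': 201.29506276869114, 'R': array([[-9.99995701e-01, -4.19705373e-04,  2.90188744e-03],
       [ 4.49297082e-04,  9.56079200e-01,  2.93108105e-01],
       [-2.89745327e-03,  2.93108148e-01, -9.56074902e-01]]), 't': array([622.76749638, -35.49702839, 392.60982848])}
{'time_s': 0.15, 'q': array([ 1.48174510e+01,  2.20810219e+01,  3.99182073e-01, -1.93003658e-02,
       -6.84103080e+01, -1.48181981e+01]), 'dq': array([ 0.06603477, -0.10148537,  0.29450427,  0.13512612,  0.00487368,
        0.07208538]), 'effort': array([ 3.86667998e-04, -3.91052306e+01,  1.87588084e+01,  4.22235444e+00,
        1.23758311e-02, -1.38926293e-04]), 'position': array([6.24678111e+02, 3.04992702e-02, 2.91419731e+02]), 'tcp_rot': array([[-9.99998654e-01,  1.37149903e-04, -1.63488469e-03],
       [ 1.37327457e-04,  9.99999985e-01, -1.08491503e-04],
       [ 1.63486979e-03, -1.08715872e-04, -9.99998658e-01]]), 'force': array([-0.14804972,  0.1460379 , -0.70456423]), 'ft_torque': array([ 0.02230212,  0.00774554, -0.02551083]), 'opening': 86.8571231849895}
```

View pics/scene0.png

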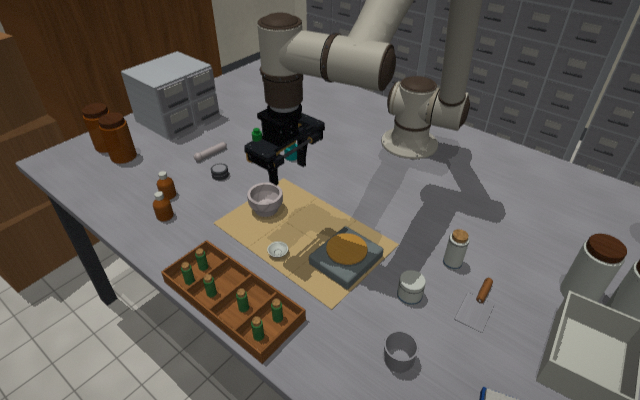

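View pics/side0.png

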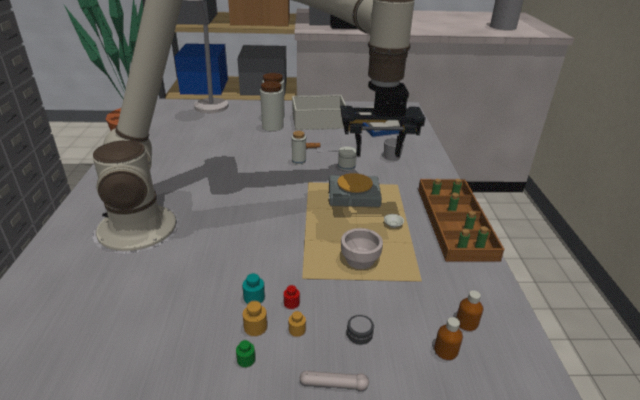

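View pics/wrist0.png

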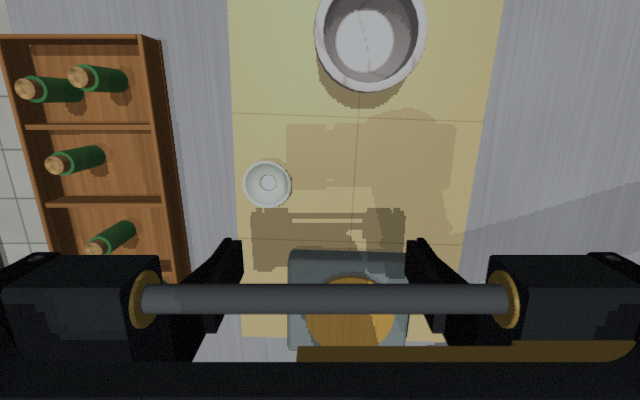

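Side view: the weight candidates are brass (297,324), larger brass (255,318), green (245,353), red (291,297) and turquoise (254,289). The smaller brass one at (297,324) fits. The tin is at (360,328), the tall jar at (299,148) and the squat jar at (347,157). Enlarging to confirm.

```bash
python3 - <<'E'
import cv2,numpy as np
s=cv2.imread("pics/side0.png"); c=cv2.imread("pics/scene0.png")
def crop(im,x,y,w,h,k,n):
    cv2.imwrite(f"pics/{n}.png",cv2.resize(im[y:y+h,x:x+w],None,fx=k,fy=k,interpolation=cv2.INTER_CUBIC))
crop(s,230,270,160,100,5,"c1")
crop(s,280,120,130,60,6,"c2")
crop(s,295,170,130,115,5,"c3")
crop(c,380,220,120,80,6,"c4")
E
```

```text
(no output)
```

View pics/c1.png

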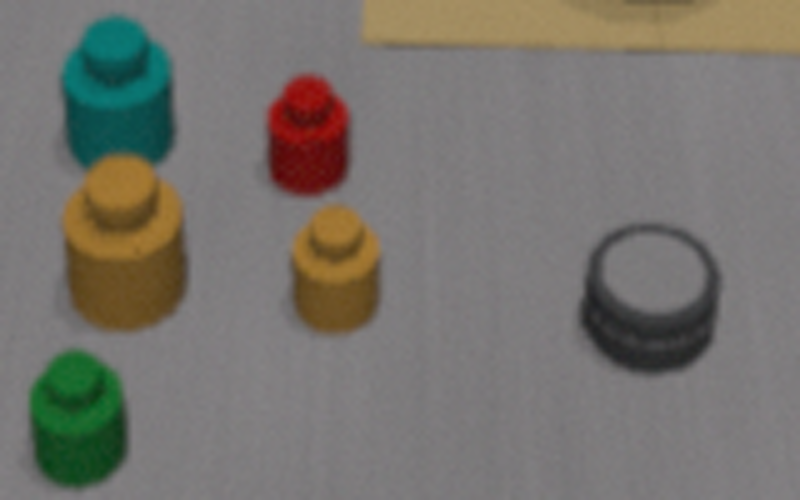

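View pics/c2.png

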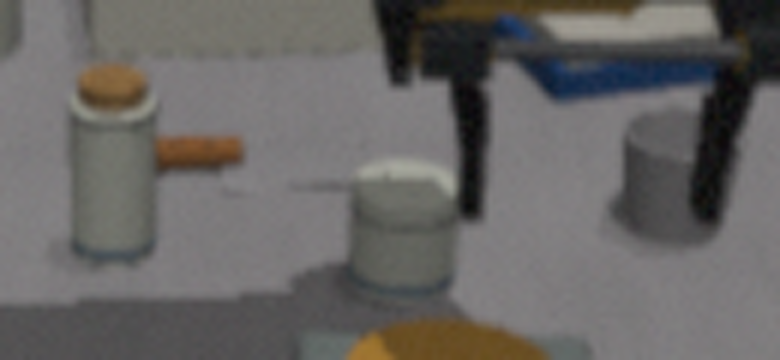

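View pics/c3.png

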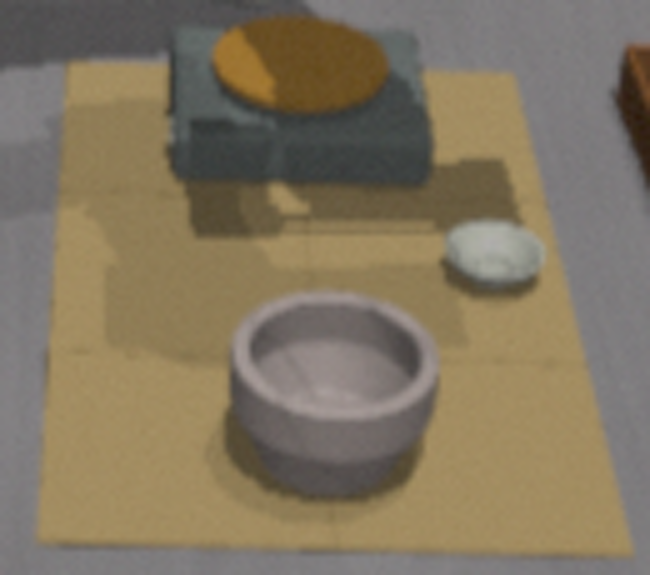

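View pics/c4.png

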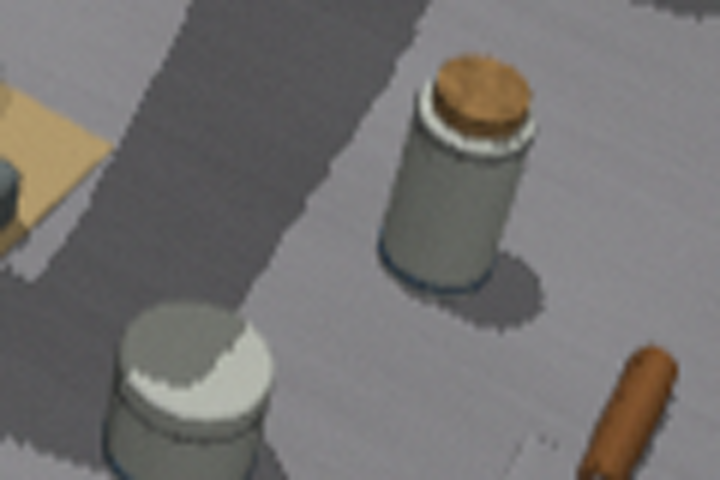

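```bash
cat > h.py <<'E'
import numpy as np, cv2
from bench import manip
def bp(name,uv,z,m=None):
    m=m or manip.camera_model(name); R=np.array(m["R"]);t=np.array(m["t"])
    d=R.T@np.array([(uv[0]-m["cx"])/m["fx"],(uv[1]-m["cy"])/m["fy"],1]); o=-R.T@t
    return o+d*(z-o[2])/d[2]
def snap(name,n,crop=None,k=1):
    m=manip.camera_model(name); im=manip.get_image(name)[:,:,::-1]
    cv2.imwrite(f"pics/{n}_full.png",im)
    if crop: x,y,w,h=crop; im=im[y:y+h,x:x+w]
    cv2.imwrite(f"pics/{n}.png",cv2.resize(im,None,fx=k,fy=k,interpolation=cv2.INTER_CUBIC)); return m
def fit(pts,half=(140,220)):
    # pts world order: (-x,+y),(+x,+y),(-x,-y),(+x,-y)
    a=np.array([(-140,220),(140,220),(-140,-220),(140,-220)],float); p=np.array(pts)[:,:2]
    c=p.mean(0); q=p-c; th=np.arctan2((a[:,0]*q[:,1]-a[:,1]*q[:,0]).sum(),(a*q).sum())
    return c,th,q
E
python3 - <<'E'
from h import *
np.set_printoptions(precision=1,suppress=True)
S=lambda uv,z:bp("side",uv,z)
cor=[S(p,2) for p in [(308.6,182.4),(398,184.4),(302.6,278.4),(421.6,280.6)]]
c,th,q=fit(cor); print("sheet",c,th,np.array(cor)[:,:2].tolist())
for n,uv,z in [("weight",(297.4,313.4),46),("big",(254.6,305),60),("red",(291.6,288.4),46),("tin",(360.6,323.6),30),("tall",(298.7,133.7),105),("squat",(347.3,151.5),60),("pan",(355,182.7),50),("mortar",(362,240.8),64),("wl",(288.6,322),32),("wr",(306,322),32)]:
    print(n,S(uv,z))
print("scene tall",bp("scene",(460.7,235.2),105),"squat",bp("scene",(412.7,280),60),"mortar",bp("scene",(265.5,194),64),"pan",bp("scene",(347.5,248),50))
E
```

```text
sheet [591.3  12.9] -0.0346619483260407 [[459.52306681399057, 236.50548942962394], [739.5066726341363, 228.27650588636163], [443.9351999515556, -202.87273173615915], [722.3420599665117, -210.38302687175053]]
weight [ 434.5 -353.9   46. ]
big [ 348.8 -344.4   60. ]
red [ 420.9 -282.3   46. ]
tin [ 561.8 -366.8   30. ]
tall [426.9 372.2 105. ]
squat [585.1 337.2  60. ]
pan [594.9 155.7  50. ]
mortar [ 584.9 -139.5   64. ]
wl [ 417.  -363.7   32. ]
wr [ 451.8 -363.9   32. ]
scene tall [426.2 382.5 105. ] squat [585.3 349.2  60. ] mortar [ 584.2 -129.4   64. ] pan [592.6 167.3  50. ]
```

```bash
python3 -m inch '{"offset":[[-0.05,0.04,0.36],[-0.05,0.04,0.36],[-0.05,0.04,0.36],[-0.05,0.04,0.36],[-0.05,0.04,0.36],[-0.05,0.04,0.36],[-0.05,0.04,0.36],[-0.05,0.04,0.36]],"rotation":[[0,0,0],[0,0,0],[0,0,0],[0,0,0],[0,0,0],[0,0,0],[0,0,0],[0,0,0]],"hand":[-1,-1,-1,-1,-1,-1,-1,-1]}'
python3 - <<'E'
from h import *
m=snap("wrist","w1",(120,0,400,300),2)
import pickle; pickle.dump(m,open("w1.pkl","wb")); print(manip.read_state()["dq"])
E
```

```text
time_s: 0.82
position: [599.7, 20.1, 470.4]
tcp_rot: [[-1.0, -0.0, -0.003], [-0.0, 1.0, 0.0], [0.003, 0.0, -1.0]]
force: [0.3, 0.2, 0.3]
opening: 87.0
[-0.11862678  0.38730487 -0.11393201  0.30332447 -0.05501141 -0.02088886]
```

View pics/w1.png

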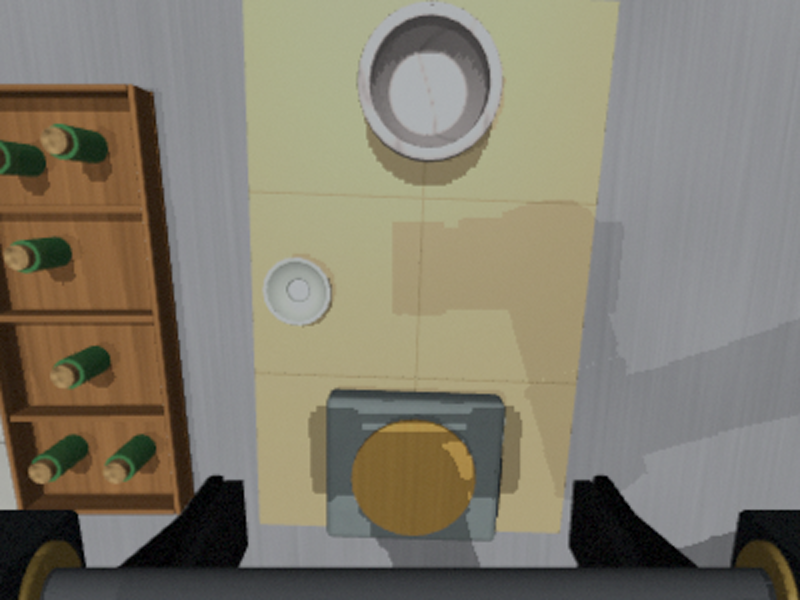

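Wrist view from above: pan centre about (413,477), mortar rim about (430,81), sheet corners at (260,525) and (560,531). Fold lines run (250,191)-(596,205) and (256,373)-(577,382).

```bash
python3 - <<'E'
from h import *
import pickle; np.set_printoptions(precision=1,suppress=True)
m=pickle.load(open("w1.pkl","rb"))
W=lambda x,y,z:bp("",(120+x/2,y/2),z,m)
for n,p in dict(c1=(260,525,2),c2=(560,531,2),topL=(244,5,2),topR=(618,5,2),f1L=(250,191,2),f1R=(596,205,2),f2L=(256,373,2),f2R=(577,382,2),f1c=(424.5,199,2),f2c=(416.5,378,2),pan=(413,477,50),panL=(351,477,50),panR=(475,477,50),mortar=(430,81,64),mL=(358,81,64),mR=(502,81,64),boxfl=(327,391,36),boxfr=(503,397,36),boxnr=(495,539,36),boxnl=(328,537,36)).items(): print(n,W(*p))
print(m["t"],-m["R"].T@m["t"])
E
```

```text
c1 [733.8 230.5   2. ]
c2 [453.6 237.2   2. ]
topL [ 718.2 -197.9    2. ]
topR [ 439.8 -198.4    2. ]
f1L [722.8 -66.1   2. ]
f1R [444.3 -55.5   2. ]
f2L [727.9  84.4   2. ]
f2R [448.5  92.6   2. ]
f1c [582.9 -60.1   2. ]
f2c [588.6  88.9   2. ]
pan [592.1 161.5  50. ]
panL [643.7 161.4  50. ]
panR [540.4 161.5  50. ]
mortar [ 581.5 -137.1   64. ]
mL [ 630.6 -137.1   64. ]
mR [ 532.4 -137.2   64. ]
boxfl [662.8  90.9  36. ]
boxfr [517.8  96.1  36. ]
boxnr [519.3 226.9  36. ]
boxnl [666.6 224.7  36. ]
[ 596.6 -107.5  558.7] [599.1 -60.8 563. ]
```

```bash
python3 -m inch '{"offset":[[-0.03,0.64,-0.34],[-0.03,0.64,-0.34],[-0.03,0.64,-0.34],[-0.03,0.64,-0.34],[-0.03,0.64,-0.34],[-0.03,0.64,-0.34],[-0.03,0.64,-0.34],[-0.03,0.64,-0.34],[-0.03,0.64,-0.34],[-0.03,0.64,-0.34]],"rotation":[[0,0,0],[0,0,0],[0,0,0],[0,0,0],[0,0,0],[0,0,0],[0,0,0],[0,0,0],[0,0,0],[0,0,0]],"hand":[-1,-1,-1,-1,-1,-1,-1,-1,-1,-1]}'
python3 - <<'E'
from h import *
m=snap("wrist","w2",(220,60,300,220),2.5)
import pickle; pickle.dump(m,open("w2.pkl","wb")); print(manip.read_state()["position"],manip.read_state()["dq"])
E
```

```text
time_s: 1.7
position: [582.7, 343.6, 294.5]
tcp_rot: [[-1.0, -0.004, -0.009], [-0.004, 1.0, -0.006], [0.009, -0.006, -1.0]]
force: [-0.2, -0.5, -1.2]
opening: 86.9
[583.50614457 341.70689062 296.77865464] [-2.50381779 -3.02524609  1.33868009  1.42149929 -1.01787478  0.43815792]
```

View pics/w2.png

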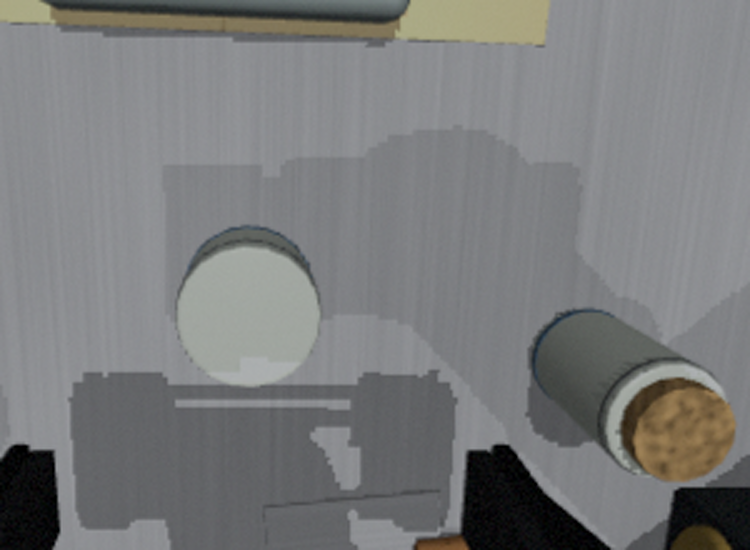

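Squat jar lid is centred at crop (248,314) with width 144; the tall jar's cork is centred at (684,430).

```bash
python3 - <<'E'
from h import *
import pickle; np.set_printoptions(precision=1,suppress=True)
m=pickle.load(open("w2.pkl","rb"))
W=lambda x,y,z:bp("",(220+x/2.5,60+y/2.5),z,m)
for n,p in dict(sq=(248,314,60),L=(176,314,60),R=(320,314,60),cork=(684,430,105),corkL=(632,430,105),corkR=(736,430,105)).items(): print(n,W(*p))
print(manip.read_state()["position"])
E
```

```text
sq [583.7 345.   60. ]
L [612.8 345.1  60. ]
R [554.6 345.   60. ]
cork [424.  377.2 105. ]
corkL [443.1 377.2 105. ]
corkR [404.8 377.2 105. ]
[583.5 341.7 296.8]
```

```bash
python3 -m inch '{"offset":[[-0.002,0.01,-0.1],[-0.002,0.01,-0.2],[-0.002,0.01,-0.27],[-0.002,0.01,-0.33],[-0.002,0.01,-0.38],[-0.002,0.01,-0.41],[-0.002,0.01,-0.43],[-0.002,0.01,-0.43],[-0.002,0.01,-0.43],[-0.002,0.01,-0.43]],"rotation":[[0,0,0],[0,0,0],[0,0,0],[0,0,0],[0,0,0],[0,0,0],[0,0,0],[0,0,0],[0,0,0],[0,0,0]],"hand":[-1,-1,-1,-1,-1,-1,-1,-1,-1,-1]}'
python3 -m inch '{"offset":[[0,0,0],[0,0,0],[0,0,0],[0,0,0],[0,0,0],[0,0,0],[0,0,0]],"rotation":[[0,0,0],[0,0,0],[0,0,0],[0,0,0],[0,0,0],[0,0,0],[0,0,0]],"hand":[0.6,0.6,0.6,0.6,0.6,0.6,0.6]}' 25
```

```text
time_s: 2.58
position: [585.0, 345.2, 89.1]
tcp_rot: [[-1.0, 0.0, 0.003], [0.0, 1.0, 0.002], [-0.003, 0.002, -1.0]]
force: [1.0, -0.2, -0.1]
opening: 86.9
time_s: 3.17
position: [584.2, 345.3, 87.7]
tcp_rot: [[-1.0, -0.0, 0.001], [-0.0, 1.0, 0.0], [-0.001, 0.0, -1.0]]
force: [-0.3, 0.3, 1.9]
opening: 59.4
```

```bash
python3 -m inch '{"offset":[[0,0,0.06],[0,0,0.13],[0,0,0.2],[0,-0.03,0.24],[0.006,-0.09,0.24],[0.006,-0.16,0.24],[0.006,-0.24,0.24],[0.006,-0.32,0.24],[0.006,-0.4,0.24],[0.006,-0.48,0.24]],"rotation":[[0,0,0],[0,0,0],[0,0,0],[0,0,0],[0,0,0],[0,0,0],[0,0,0],[0,0,0],[0,0,0],[0,0,0]],"hand":[0.6,0.6,0.6,0.6,0.6,0.6,0.6,0.6,0.6,0.6]}'
python3 -m inch '{"offset":[[0,-0.07,0],[0,-0.12,0],[0,-0.16,0],[0,-0.184,0],[0,-0.184,0],[0,-0.184,-0.05],[0,-0.184,-0.1],[0,-0.184,-0.15],[0,-0.184,-0.18],[0,-0.184,-0.2]],"rotation":[[0,0,0],[0,0,0],[0,0,0],[0,0,0],[0,0,0],[0,0,0],[0,0,0],[0,0,0],[0,0,0],[0,0,0]],"hand":[0.6,0.6,0.6,0.6,0.6,0.6,0.6,0.6,0.6,0.6]}'
python3 - <<'E'
from h import *
snap("wrist","w3",(100,0,400,300),2); print(manip.read_state()["position"],manip.read_state()["opening"])
E
```

```text
time_s: 4.0
position: [586.0, 103.2, 206.5]
tcp_rot: [[-1.0, -0.0, -0.002], [-0.0, 1.0, -0.0], [0.002, -0.0, -1.0]]
force: [1.5, 0.2, -2.6]
opening: 59.5
time_s: 4.83
position: [585.9, 13.8, 104.7]
tcp_rot: [[-1.0, -0.001, -0.004], [-0.001, 1.0, -0.001], [0.004, -0.001, -1.0]]
force: [-1.3, 0.4, -2.0]
opening: 59.5
[585.41651634  13.63641472 103.57737502] 59.22374337405147
```

View pics/w3.png

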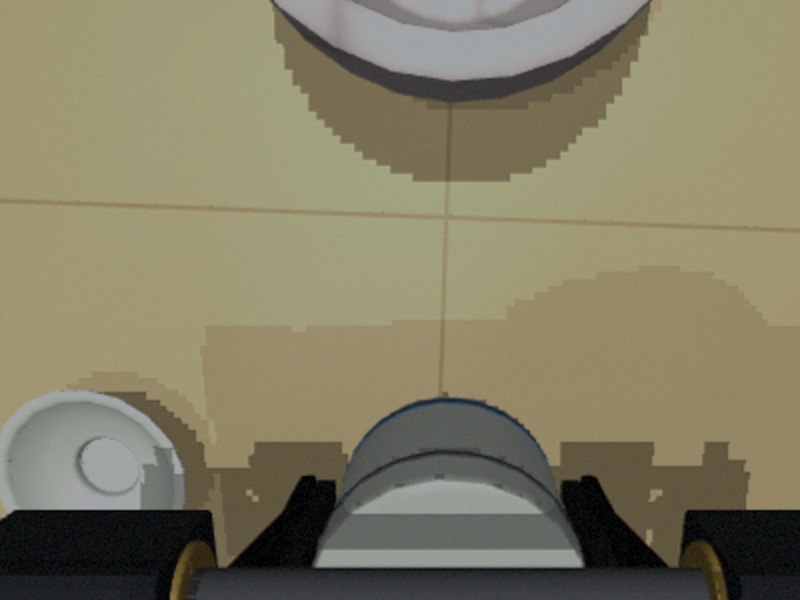

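```bash
python3 -m inch '{"offset":[[0,0,-0.02],[0,0,-0.03],[0,0,-0.034],[0,0,-0.036],[0,0,-0.036],[0,0,-0.036]],"rotation":[[0,0,0],[0,0,0],[0,0,0],[0,0,0],[0,0,0],[0,0,0]],"hand":[0.6,0.6,0.6,0.6,0.6,0.6]}'
python3 -m inch '{"offset":[[0,0,0],[0,0,0],[0,0,0],[0,0,0],[0,0,0.03],[0,0,0.08],[0,0,0.15],[0,0,0.22],[0,0,0.3],[0,0,0.38]],"rotation":[[0,0,0],[0,0,0],[0,0,0],[0,0,0],[0,0,0],[0,0,0],[0,0,0],[0,0,0],[0,0,0],[0,0,0]],"hand":[-0.8,-0.8,-0.8,-0.8,-0.8,-0.8,-0.8,-0.8,-0.8,-0.8]}'
```

```text
time_s: 5.38
position: [587.4, 13.1, 89.9]
tcp_rot: [[-1.0, -0.0, 0.002], [-0.0, 1.0, 0.0], [-0.002, 0.0, -1.0]]
force: [-0.3, -0.4, -1.4]
opening: 59.6
time_s: 6.22
position: [586.5, 12.9, 281.1]
tcp_rot: [[-1.0, -0.0, -0.0], [-0.0, 1.0, -0.0], [0.0, -0.0, -1.0]]
force: [1.0, -0.2, -0.3]
opening: 78.4
```

```bash
python3 - <<'E'
from h import *
m=snap("wrist","w4",(120,0,400,300),2)
import pickle; pickle.dump(m,open("w4.pkl","wb")); print(manip.read_state()["position"],manip.read_state()["dq"])
E
python3 -m inch '{"offset":[[-0.01,-0.08,0.02],[-0.02,-0.16,0.04],[-0.05,-0.76,0.04],[-0.05,-0.76,0.04],[-0.05,-0.76,0.04],[-0.05,-0.76,0.04],[-0.05,-0.76,0.04],[-0.05,-0.76,0.04],[-0.05,-0.76,0.04],[-0.05,-0.76,0.04]],"rotation":[[0,0,0],[0,0,0],[0,0,0],[0,0,0],[0,0,0],[0,0,0],[0,0,0],[0,0,0],[0,0,0],[0,0,0]],"hand":[-1,-1,-1,-1,-1,-1,-1,-1,-1,-1]}'
python3 -m inch '{"offset":[[0,0,0],[0,0,0],[0,0,0]],"rotation":[[0,0,0],[0,0,0],[0,0,0]],"hand":[-1,-1,-1]}'
python3 - <<'E'
from h import *
m=snap("wrist","w5",(220,60,320,240),2.5)
import pickle; pickle.dump(m,open("w5.pkl","wb")); print(manip.read_state()["position"],manip.read_state()["dq"])
E
```

```text
[590.37186388  12.88529722 291.17690123] [-0.028104    0.51950482 -0.60194888  1.23913608 11.71819074  0.18984366]
time_s: 7.1
position: [560.8, -372.4, 298.2]
tcp_rot: [[-1.0, 0.006, -0.001], [0.006, 1.0, -0.001], [0.001, -0.001, -1.0]]
force: [0.6, 1.4, -0.5]
opening: 86.8
time_s: 7.35
position: [562.1, -366.0, 299.2]
tcp_rot: [[-1.0, -0.001, -0.0], [-0.001, 1.0, 0.0], [0.0, 0.0, -1.0]]
force: [-0.1, 0.7, 1.0]
opening: 87.1
[ 562.25581346 -365.63338087  299.41295199] [ 0.51712595 -0.24435872  0.13545512  0.03958774 -0.06262594  0.12603217]
```

View pics/w4.png

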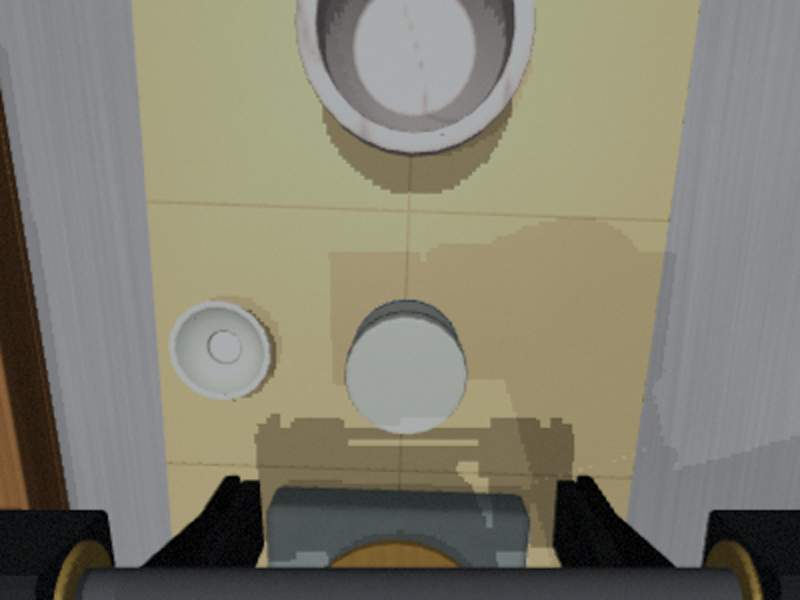

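View pics/w5.png

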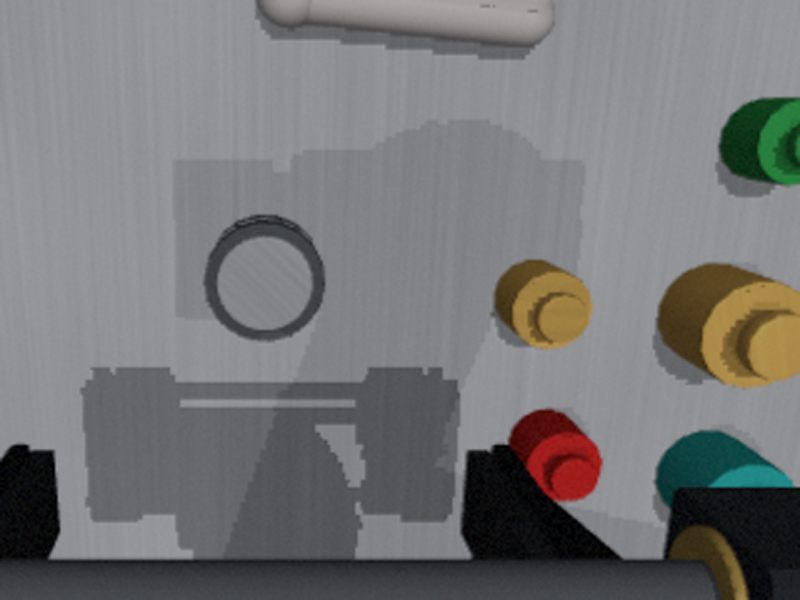

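Squat jar stands on the fold line between mortar and scale. Tin is at (265,283), weight knob at (566,318) with the big brass (785,347), red (573,476) and green beside it.

```bash
python3 - <<'E'
from h import *
import pickle; np.set_printoptions(precision=1,suppress=True)
m=pickle.load(open("w4.pkl","rb"))
print("squat",bp("",(120+406/2,374.5/2),62,m),"mortar x",bp("",(120+415/2,20),64,m))
m=pickle.load(open("w5.pkl","rb"))
W=lambda x,y,z:bp("",(220+x/2.5,60+y/2.5),z,m)
for n,p in dict(tin=(265,283,30),L=(205,283,28),R=(325,283,28),w=(566,318,46),wbody=(554,309,32),wL=(516,309,32),wR=(592,309,32),red=(573,476,46),big=(785,347,64),bigbody=(752,336,46),bigL=(702,336,46)).items(): print(n,W(*p))
E
```

```text
squat [585.8  13.3  62. ] mortar x [ 582.  -131.1   64. ]
tin [ 558.1 -368.4   30. ]
L [ 584.8 -368.    28. ]
R [ 531.4 -368.    28. ]
w [ 429.2 -356.7   46. ]
wbody [ 429.7 -357.2   32. ]
wL [ 446.6 -357.2   32. ]
wR [ 412.8 -357.2   32. ]
red [ 417.9 -282.5   46. ]
big [ 344.7 -349.2   64. ]
bigbody [ 348.  -348.8   46. ]
bigL [ 369.6 -348.8   46. ]
```

```bash
python3 -m inch '{"offset":[[-0.008,-0.003,-0.08],[-0.008,-0.003,-0.16],[-0.008,-0.003,-0.24],[-0.008,-0.003,-0.31],[-0.008,-0.003,-0.37],[-0.008,-0.003,-0.41],[-0.008,-0.003,-0.44],[-0.008,-0.003,-0.452],[-0.008,-0.003,-0.454],[-0.008,-0.003,-0.454]],"rotation":[[0,0,0],[0,0,0],[0,0,0],[0,0,0],[0,0,0],[0,0,0],[0,0,0],[0,0,0],[0,0,0],[0,0,0]],"hand":[-1,-1,-1,-1,-1,-1,-1,-1,-1,-1]}'
python3 -m inch '{"offset":[[0,0,0],[0,0,0],[0,0,0],[0,0,0],[0,0,0],[0,0,0],[0,0,0],[0,0,0]],"rotation":[[0,0,0],[0,0,0],[0,0,0],[0,0,0],[0,0,0],[0,0,0],[0,0,0],[0,0,0]],"hand":[0.6,0.6,0.6,0.6,0.6,0.6,0.6,0.6]}' 20
```

```text
time_s: 8.23
position: [558.9, -367.8, 73.1]
tcp_rot: [[-1.0, -0.002, 0.001], [-0.002, 1.0, -0.001], [-0.001, -0.001, -1.0]]
force: [-0.1, 0.3, 0.0]
opening: 87.0
time_s: 8.9
position: [558.2, -368.7, 72.6]
tcp_rot: [[-1.0, 0.0, 0.001], [0.0, 1.0, -0.0], [-0.001, -0.0, -1.0]]
force: [0.1, 0.6, 2.2]
opening: 53.4
```

```bash
python3 -m inch '{"offset":[[0,0,0.06],[0,0,0.13],[0,0,0.2],[0,0.03,0.24],[0.01,0.09,0.25],[0.02,0.16,0.25],[0.03,0.24,0.25],[0.04,0.32,0.25],[0.05,0.4,0.25],[0.058,0.48,0.25]],"rotation":[[0,0,0],[0,0,0],[0,0,0],[0,0,0],[0,0,0],[0,0,0],[0,0,0],[0,0,0],[0,0,0],[0,0,0]],"hand":[0.6,0.6,0.6,0.6,0.6,0.6,0.6,0.6,0.6,0.6]}'
python3 -m inch '{"offset":[[0,0.08,0],[0,0.16,0],[0,0.22,0],[0,0.26,0],[0,0.283,0],[0,0.283,0],[0,0.283,-0.04],[0,0.283,-0.07],[0,0.283,-0.09],[0,0.283,-0.1]],"rotation":[[0,0,0],[0,0,0],[0,0,0],[0,0,0],[0,0,0],[0,0,0],[0,0,0],[0,0,0],[0,0,0],[0,0,0]],"hand":[0.6,0.6,0.6,0.6,0.6,0.6,0.6,0.6,0.6,0.6]}'
python3 -m inch '{"offset":[[0,0,0],[0,0,0]],"rotation":[[0,0,0],[0,0,0]],"hand":[0.6,0.6]}'
python3 - <<'E'
from h import *
m=snap("side","s6",(300,110,130,110),6); print(manip.read_state()["position"],manip.read_state()["dq"])
E
```

```text
time_s: 9.73
position: [586.6, -126.7, 196.9]
tcp_rot: [[-1.0, 0.0, -0.001], [0.0, 1.0, 0.0], [0.001, 0.0, -1.0]]
force: [0.1, 0.4, -1.5]
opening: 53.8
time_s: 10.57
position: [586.1, 11.7, 145.4]
tcp_rot: [[-1.0, 0.002, -0.003], [0.002, 1.0, -0.001], [0.003, -0.001, -1.0]]
force: [-0.2, 0.1, -1.8]
opening: 53.2
time_s: 10.73
position: [587.3, 12.4, 147.5]
tcp_rot: [[-1.0, 0.001, 0.0], [0.001, 1.0, -0.0], [-0.0, -0.0, -1.0]]
force: [0.2, 0.4, -0.3]
opening: 53.2
[587.53343084  12.61965336 147.90159761] [ 0.21583567 -0.64506097  0.35427575 -0.06046055 -0.03347485 -0.05020291]
```

View pics/s6.png

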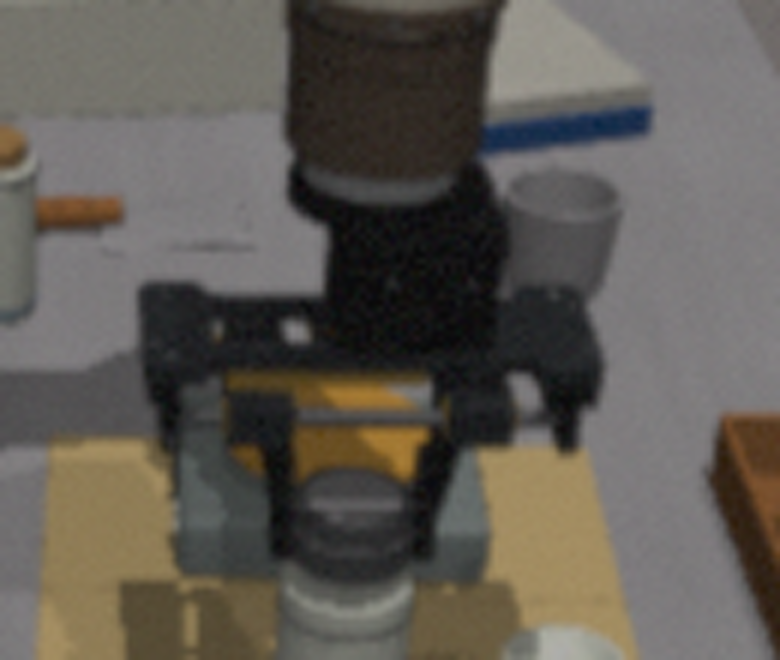

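```bash
python3 -m inch '{"offset":[[-0.002,0,-0.01],[-0.002,0,-0.018],[-0.002,0,-0.024],[-0.002,0,-0.026],[-0.002,0,-0.026],[-0.002,0,-0.026],[-0.002,0,-0.026]],"rotation":[[0,0,0],[0,0,0],[0,0,0],[0,0,0],[0,0,0],[0,0,0],[0,0,0]],"hand":[0.6,0.6,0.6,0.6,0.6,0.6,0.6]}'
python3 -m inch '{"offset":[[0,0,0],[0,0,0],[0,0,0],[0,0,0],[0,0,0.03],[0,0,0.08],[0,0,0.15],[0,0,0.22],[0,0,0.3],[0,0,0.3]],"rotation":[[0,0,0],[0,0,0],[0,0,0],[0,0,0],[0,0,0],[0,0,0],[0,0,0],[0,0,0],[0,0,0],[0,0,0]],"hand":[-0.7,-0.7,-0.7,-0.7,-0.7,-0.7,-0.7,-0.7,-0.7,-0.7]}'
python3 - <<'E'
from h import *
import pickle
m=snap("wrist","w7",(220,60,320,240),2.5)
pickle.dump(m,open("w7.pkl","wb"))
m=snap("side","s7",(300,110,130,110),6); print(manip.read_state()["position"],manip.read_state()["dq"])
E
```

```text
time_s: 11.37
position: [585.9, 13.0, 134.6]
tcp_rot: [[-1.0, -0.0, 0.0], [-0.0, 1.0, -0.0], [-0.0, -0.0, -1.0]]
force: [-0.9, 0.3, 2.7]
opening: 53.6
time_s: 12.2
position: [589.6, 13.2, 293.6]
tcp_rot: [[-1.0, -0.002, 0.017], [-0.002, 1.0, 0.001], [-0.017, 0.001, -1.0]]
force: [0.7, -0.3, 2.3]
opening: 73.7
[586.60894288  13.24825312 286.42843787] [ 4.77377537e-02  2.44922123e+00 -3.74746656e+00 -1.20321674e+00
  6.30624983e-02 -2.61254074e-03]
```

View pics/w7.png

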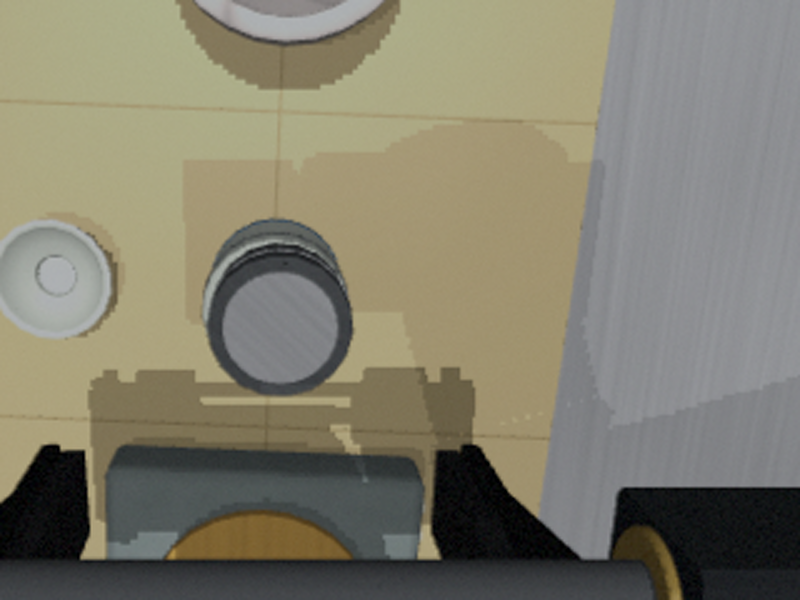

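View pics/s7.png

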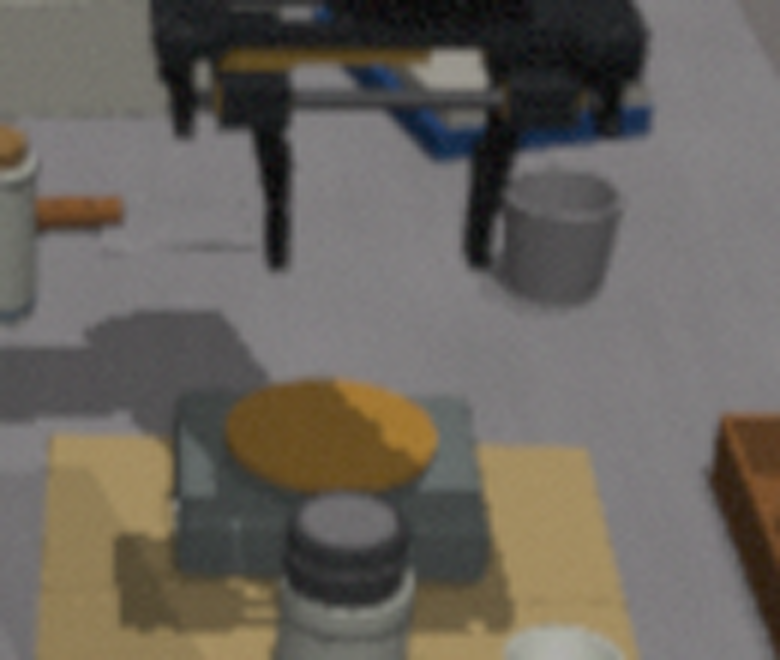

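```bash
python3 - <<'E'
from h import *
import pickle; np.set_printoptions(precision=1,suppress=True)
m=pickle.load(open("w7.pkl","rb"))
R,t=m["R"],m["t"]
W=lambda x,y,z:bp("",(220+x/2.5,60+y/2.5),z,m)
print("tin",W(280,326,92),W(280,326,92), "fold", W(281,113,2),W(267,427,2))
im=cv2.imread("pics/w7_full.png")
for (c,r,z,col) in [((585.8,13.3),30,62,(0,0,255)),((586.5,13.3),27,92,(0,255,0))]:
    a=np.linspace(0,6.283,200); P=np.c_[c[0]+r*np.cos(a),c[1]+r*np.sin(a),a*0+z]@R.T+t
    uv=np.c_[P[:,0]/P[:,2]*m["fx"]+m["cx"],P[:,1]/P[:,2]*m["fy"]+m["cy"]]
    cr=cv2.resize(im[120:240,270:400],None,fx=5,fy=5,interpolation=cv2.INTER_CUBIC) if z==62 else cr
    cv2.polylines(cr,[np.int32((uv-[270,120])*5)],True,col,1)
cv2.imwrite("pics/ov7.png",cr)
E
```

```text
tin [584.2  12.3  92. ] [584.2  12.3  92. ] fold [583.8 -60.8   2. ] [589.2  88.8   2. ]
```

View pics/ov7.png

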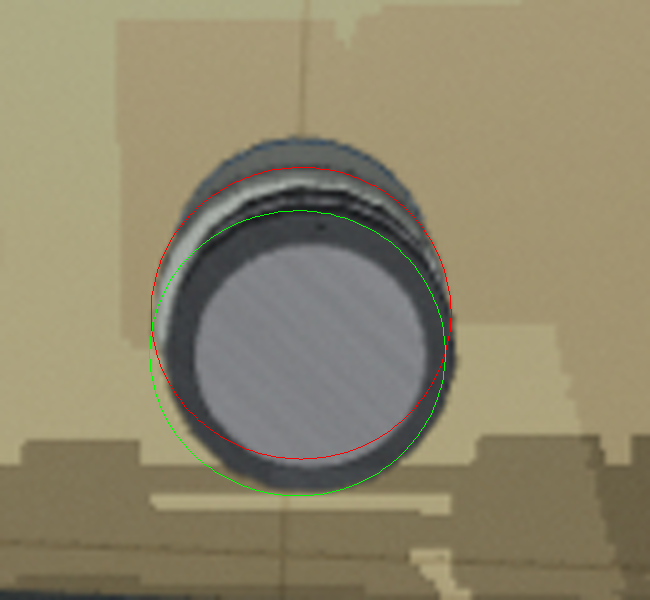

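```bash
python3 -m inch '{"offset":[[-0.313,-0.74,0],[-0.313,-0.74,0],[-0.313,-0.74,0],[-0.313,-0.74,0],[-0.313,-0.74,0],[-0.313,-0.74,0],[-0.313,-0.74,0],[-0.313,-0.74,0],[-0.313,-0.74,0],[-0.313,-0.74,0]],"rotation":[[0,0,0.06],[0,0,0.12],[0,0,0.18],[0,0,0.24],[0,0,0.3],[0,0,0.36],[0,0,0.393],[0,0,0.393],[0,0,0.393],[0,0,0.393]],"hand":[-0.4,-0.4,-0.4,-0.4,-0.4,-0.4,-0.4,-0.4,-0.4,-0.4]}'
python3 -m inch '{"offset":[[0,0,-0.06],[0,0,-0.12],[0,0,-0.16],[0,0,-0.16],[0,0,-0.16],[0,0,-0.16]],"rotation":[[0,0,0],[0,0,0],[0,0,0],[0,0,0],[0,0,0],[0,0,0]],"hand":[-0.4,-0.4,-0.4,-0.4,-0.4,-0.4]}'
python3 - <<'E'
from h import *
import pickle
m=snap("wrist","w8",(160,20,320,240),2.5)
pickle.dump(m,open("w8.pkl","wb")); print(manip.read_state()["position"],manip.read_state()["q"])
E
```

```text
time_s: 13.13
position: [427.6, -358.6, 282.5]
tcp_rot: [[-0.707, -0.707, -0.003], [-0.707, 0.707, 0.002], [0.001, 0.003, -1.0]]
force: [1.2, 0.4, 0.4]
opening: 60.9
time_s: 13.63
position: [430.1, -357.2, 204.9]
tcp_rot: [[-0.706, -0.708, 0.001], [-0.708, 0.706, -0.001], [0.0, -0.001, -1.0]]
force: [0.9, 0.4, 0.2]
opening: 61.3
[ 430.38505887 -357.23728989  205.53230763] [-2.30804009e+01  2.01564430e+01 -1.59719167e+01  3.65849805e-02
 -5.37319894e+01  6.81401619e+01]
```

View pics/w8.png

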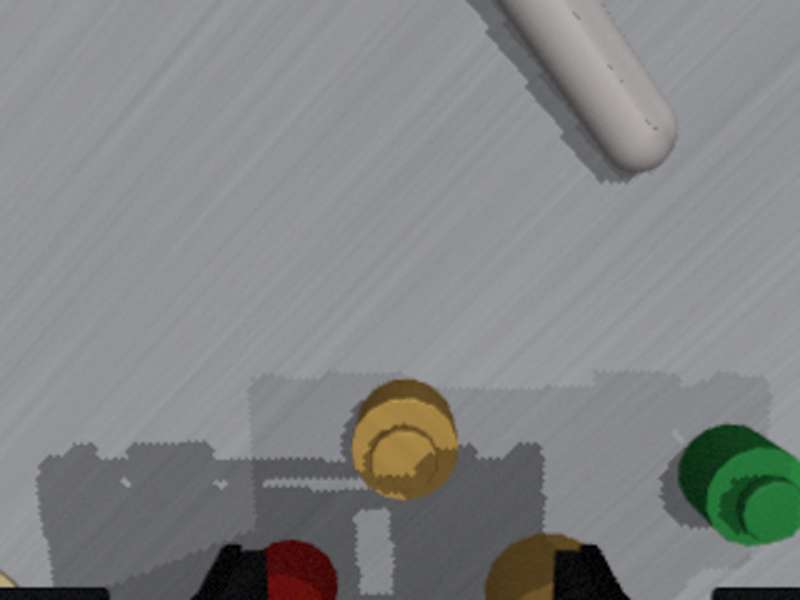

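Weight knob is at (404,455) with the body top at (405,449); red and big brass lie clear to either side of the jaw line.

```bash
python3 - <<'E'
from h import *
import pickle; np.set_printoptions(precision=1,suppress=True)
m=pickle.load(open("w8.pkl","rb"))
W=lambda x,y,z:bp("",(160+x/2.5,20+y/2.5),z,m)
print(W(404,455,46),W(405,449,32),np.linalg.norm(W(352,449,32)-W(458,449,32)),"green",W(775,503,46))
E
```

```text
[ 432.3 -358.5   46. ] [ 430.6 -357.1   32. ] 35.26496052730901 green [ 336.7 -431.6   46. ]
```

```bash
python3 -m inch '{"offset":[[0.003,0,-0.06],[0.003,0,-0.12],[0.003,0,-0.17],[0.003,0,-0.21],[0.003,0,-0.24],[0.003,0,-0.255],[0.003,0,-0.258],[0.003,0,-0.258],[0.003,0,-0.258]],"rotation":[[0,0,0],[0,0,0],[0,0,0],[0,0,0],[0,0,0],[0,0,0],[0,0,0],[0,0,0],[0,0,0]],"hand":[-0.4,-0.4,-0.4,-0.4,-0.4,-0.4,-0.4,-0.4,-0.4]}'
python3 -m inch '{"offset":[[0,0,0],[0,0,0],[0,0,0],[0,0,0],[0,0,0],[0,0,0],[0,0,0],[0,0,0]],"rotation":[[0,0,0],[0,0,0],[0,0,0],[0,0,0],[0,0,0],[0,0,0],[0,0,0],[0,0,0]],"hand":[0.8,0.8,0.8,0.8,0.8,0.8,0.8,0.8]}' 25
```

```text
time_s: 14.43
position: [432.0, -357.4, 76.7]
tcp_rot: [[-0.706, -0.708, 0.003], [-0.708, 0.706, -0.001], [-0.001, -0.003, -1.0]]
force: [0.4, 0.2, -0.4]
opening: 61.0
time_s: 15.1
position: [431.2, -357.0, 75.6]
tcp_rot: [[-0.707, -0.708, 0.001], [-0.708, 0.707, -0.0], [-0.0, -0.001, -1.0]]
force: [0.1, 1.9, 2.7]
opening: 35.6
```

```bash
python3 -m inch '{"offset":[[0,0,0.06],[0,0,0.13],[0,0,0.2],[0.01,0.03,0.26],[0.03,0.1,0.28],[0.05,0.17,0.28],[0.07,0.24,0.28],[0.09,0.31,0.28],[0.12,0.38,0.28],[0.14,0.45,0.28]],"rotation":[[0,0,0],[0,0,0],[0,0,0],[0,0,0],[0,0,0],[0,0,0],[0,0,0],[0,0,0],[0,0,0],[0,0,0]],"hand":[0.8,0.8,0.8,0.8,0.8,0.8,0.8,0.8,0.8,0.8]}'
python3 -m inch '{"offset":[[0.02,0.07,0],[0.045,0.14,0],[0.07,0.21,0],[0.095,0.29,0],[0.12,0.37,0],[0.145,0.45,0],[0.165,0.52,0],[0.18,0.57,0],[0.183,0.588,0],[0.183,0.588,-0.03]],"rotation":[[0,0,0],[0,0,0],[0,0,0],[0,0,0],[0,0,0],[0,0,0],[0,0,0],[0,0,0],[0,0,0],[0,0,0]],"hand":[0.8,0.8,0.8,0.8,0.8,0.8,0.8,0.8,0.8,0.8]}'
python3 -m inch '{"offset":[[0,0,-0.04],[0,0,-0.08],[0,0,-0.11],[0,0,-0.13],[0,0,-0.13],[0,0,-0.13]],"rotation":[[0,0,0],[0,0,0],[0,0,0],[0,0,0],[0,0,0],[0,0,0]],"hand":[0.8,0.8,0.8,0.8,0.8,0.8]}'
python3 - <<'E'
from h import *
m=snap("side","s9",(300,110,130,110),6);m=snap("scene","s9b",(290,170,120,110),5)
print(manip.read_state()["position"])
E
```

```text
time_s: 15.93
position: [501.0, -130.2, 214.6]
tcp_rot: [[-0.707, -0.707, -0.001], [-0.707, 0.707, 0.0], [0.001, 0.001, -1.0]]
force: [1.1, -1.0, -2.1]
opening: 35.0
time_s: 16.77
position: [594.0, 165.0, 201.7]
tcp_rot: [[-0.704, -0.71, 0.005], [-0.71, 0.704, 0.002], [-0.005, -0.002, -1.0]]
force: [0.6, -1.1, -2.6]
opening: 35.0
time_s: 17.27
position: [592.3, 161.5, 134.7]
tcp_rot: [[-0.707, -0.707, -0.001], [-0.707, 0.707, -0.001], [0.002, 0.0, -1.0]]
force: [0.7, -0.1, -2.2]
opening: 35.4
[593.12505355 162.08443742 136.29214563]
```

View pics/s9.png

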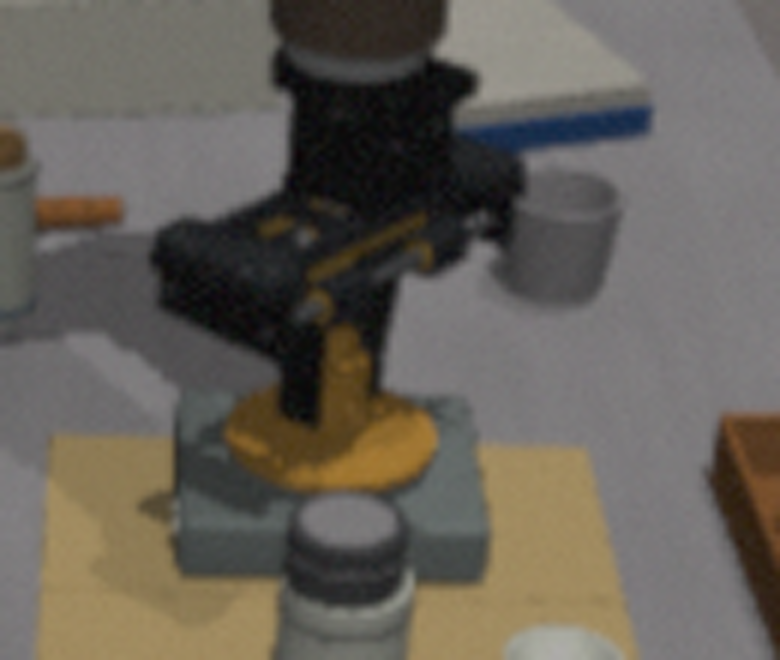

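View pics/s9b.png

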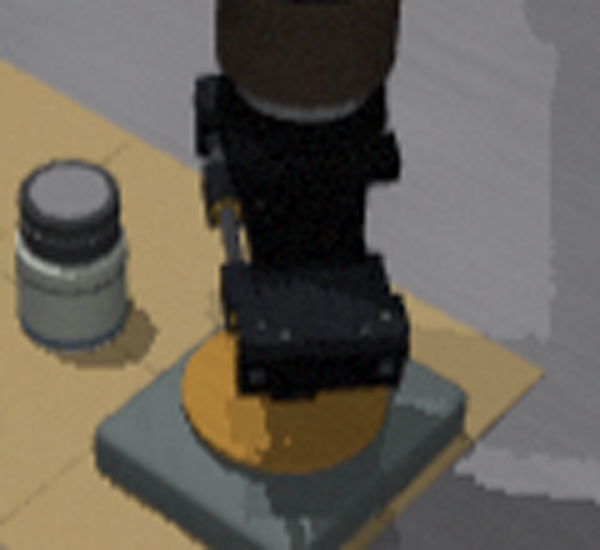

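```bash
python3 -m inch '{"offset":[[0,0,-0.008],[0,0,-0.014],[0,0,-0.018],[0,0,-0.02],[0,0,-0.02],[0,0,-0.02],[0,0,-0.02]],"rotation":[[0,0,0],[0,0,0],[0,0,0],[0,0,0],[0,0,0],[0,0,0],[0,0,0]],"hand":[0.8,0.8,0.8,0.8,0.8,0.8,0.8]}'
python3 -m inch '{"offset":[[0,0,0],[0,0,0],[0,0,0],[0,0,0],[0,0,0.02],[0,0,0.06],[0,0,0.12],[0,0,0.2],[0,0,0.28],[0,0,0.34]],"rotation":[[0,0,0],[0,0,0],[0,0,0],[0,0,0],[0,0,0],[0,0,0],[0,0,0],[0,0,0],[0,0,0],[0,0,0]],"hand":[-0.4,-0.4,-0.4,-0.4,-0.4,-0.4,-0.4,-0.4,-0.4,-0.4]}'
python3 -m inch '{"offset":[[-0.02,0.02,0],[-0.02,0.02,0],[-0.02,0.02,0]],"rotation":[[0,0,0],[0,0,0],[0,0,0]],"hand":[-1,-1,-1]}'
python3 - <<'E'
from h import *
import pickle
m=snap("wrist","w10",(160,0,320,240),2.5);pickle.dump(m,open("w10.pkl","wb"))
print(manip.read_state()["position"])
E
```

```text
time_s: 17.95
position: [592.4, 162.0, 125.7]
tcp_rot: [[-0.707, -0.708, -0.0], [-0.708, 0.707, -0.0], [0.0, -0.0, -1.0]]
force: [-2.8, -0.1, 1.2]
opening: 35.5
time_s: 18.78
position: [593.1, 162.0, 300.1]
tcp_rot: [[-0.706, -0.708, 0.005], [-0.708, 0.706, 0.001], [-0.005, -0.003, -1.0]]
force: [0.4, 0.5, -0.4]
opening: 61.1
time_s: 19.03
position: [581.8, 172.2, 295.5]
tcp_rot: [[-0.706, -0.708, -0.0], [-0.708, 0.706, 0.0], [-0.0, 0.0, -1.0]]
force: [-0.9, -0.2, -0.8]
opening: 73.5
[581.89943944 171.88006861 294.52732195]
```

View pics/w10.png

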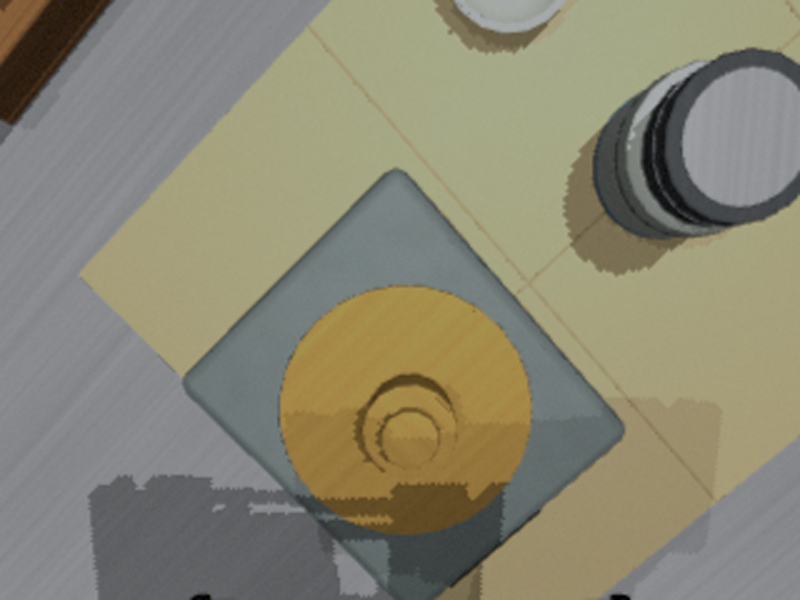

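Weight is upright on the pan: pan centre (405,410), knob (409,438), tin top near (750,138).

```bash
python3 - <<'E'
from h import *
import pickle; np.set_printoptions(precision=1,suppress=True)
m=pickle.load(open("w10.pkl","rb"))
W=lambda x,y,z:bp("",(160+x/2.5,0+y/2.5),z,m)
print("pan",W(405,410,50),"knob",W(409,438,96),"body",W(409,424,82),"tin",W(750,137,92))
E
```

```text
pan [593.9 161.3  50. ] knob [591.7 161.1  96. ] body [593.3 159.6  82. ] tin [583.6  11.7  92. ]
```

```bash
python3 -m inch '{"offset":[[-0.317,0.41,0.04],[-0.317,0.41,0.04],[-0.317,0.41,0.04],[-0.317,0.41,0.04],[-0.317,0.41,0.04],[-0.317,0.41,0.04],[-0.317,0.41,0.04],[-0.317,0.41,0.04],[-0.317,0.41,0.04],[-0.317,0.41,0.04]],"rotation":[[0,0,0.06],[0,0,0.12],[0,0,0.18],[0,0,0.24],[0,0,0.3],[0,0,0.36],[0,0,0.393],[0,0,0.393],[0,0,0.393],[0,0,0.393]],"hand":[-1,-1,-1,-1,-1,-1,-1,-1,-1,-1]}'
python3 -m inch '{"offset":[[0,0,0],[0,0,0]],"rotation":[[0,0,0],[0,0,0]],"hand":[-1,-1]}'
python3 - <<'E'
from h import *
import pickle
m=snap("wrist","w11",(160,0,320,240),2.5);pickle.dump(m,open("w11.pkl","wb"))
print(manip.read_state()["position"],manip.read_state()["q"])
E
```

```text
time_s: 19.92
position: [424.4, 376.2, 314.1]
tcp_rot: [[-0.001, -1.0, -0.001], [-1.0, 0.001, -0.002], [0.002, 0.001, -1.0]]
force: [-0.1, 0.3, 0.1]
opening: 86.9
time_s: 20.08
position: [424.8, 376.0, 314.8]
tcp_rot: [[-0.001, -1.0, -0.0], [-1.0, 0.001, -0.001], [0.001, 0.0, -1.0]]
force: [-0.2, 0.6, 0.3]
opening: 87.0
[424.71877577 376.04380927 314.9894551 ] [ 5.78846600e+01  1.55460376e+01 -5.73527959e+00  3.56222385e-03
 -6.87546180e+01  3.20512342e+01]
```

View pics/w11.png

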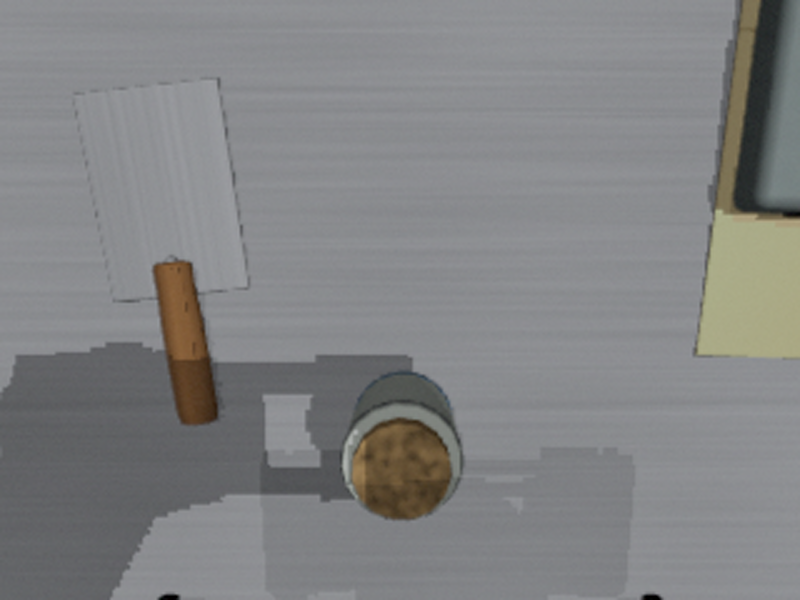

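Cork centre at (402,470); the spatula's handle on the left ends at (200,420), to be checked against the finger.

```bash
python3 - <<'E'
from h import *
import pickle; np.set_printoptions(precision=1,suppress=True)
m=pickle.load(open("w11.pkl","rb"))
W=lambda x,y,z:bp("",(160+x/2.5,0+y/2.5),z,m)
print("cork",W(402,470,105),W(352,470,105),W(452,470,105),"shoulder",W(403,459,92),"handle",W(200,420,10),W(217,410,10))
E
```

```text
cork [424.5 378.4 105. ] [424.5 397.1 105. ] [424.5 359.6 105. ] shoulder [425.5 378.1  92. ] handle [424.6 477.   10. ] [429.5 468.5  10. ]
```

```bash
python3 -m inch '{"offset":[[0.002,0.002,-0.06],[0.002,0.002,-0.13],[0.002,0.002,-0.2],[0.002,0.002,-0.27],[0.002,0.002,-0.32],[0.002,0.002,-0.36],[0.002,0.002,-0.38],[0.002,0.002,-0.392],[0.002,0.002,-0.392],[0.002,0.002,-0.392]],"rotation":[[0,0,0],[0,0,0],[0,0,0],[0,0,0],[0,0,0],[0,0,0],[0,0,0],[0,0,0],[0,0,0],[0,0,0]],"hand":[-1,-1,-1,-1,-1,-1,-1,-1,-1,-1]}'
python3 -m inch '{"offset":[[0,0,0],[0,0,0],[0,0,0],[0,0,0],[0,0,0],[0,0,0],[0,0,0],[0,0,0]],"rotation":[[0,0,0],[0,0,0],[0,0,0],[0,0,0],[0,0,0],[0,0,0],[0,0,0],[0,0,0]],"hand":[0.7,0.7,0.7,0.7,0.7,0.7,0.7,0.7]}' 30
```

```text
time_s: 20.97
position: [425.6, 378.5, 120.2]
tcp_rot: [[0.001, -1.0, 0.001], [-1.0, -0.001, 0.001], [-0.001, -0.001, -1.0]]
force: [0.3, -0.8, -0.1]
opening: 87.2
time_s: 21.63
position: [425.1, 378.4, 119.4]
tcp_rot: [[0.001, -1.0, 0.001], [-1.0, -0.001, 0.001], [-0.001, -0.001, -1.0]]
force: [0.0, 0.7, -0.8]
opening: 47.6
```

```bash
python3 -m inch '{"offset":[[0,0,0.05],[0,0,0.1],[0,-0.02,0.14],[0.01,-0.07,0.16],[0.02,-0.14,0.16],[0.03,-0.21,0.16],[0.04,-0.28,0.16],[0.05,-0.35,0.16],[0.06,-0.42,0.16],[0.07,-0.49,0.16]],"rotation":[[0,0,0],[0,0,0],[0,0,0],[0,0,0],[0,0,0],[0,0,0],[0,0,0],[0,0,0],[0,0,0],[0,0,0]],"hand":[0.7,0.7,0.7,0.7,0.7,0.7,0.7,0.7,0.7,0.7]}'
python3 -m inch '{"offset":[[0.01,-0.07,0],[0.02,-0.14,0],[0.03,-0.21,0],[0.036,-0.28,0],[0.036,-0.35,0],[0.036,-0.41,0],[0.036,-0.46,0],[0.036,-0.5,0],[0.036,-0.525,0],[0.036,-0.533,0]],"rotation":[[0,0,0],[0,0,0],[0,0,0],[0,0,0],[0,0,0],[0,0,0],[0,0,0],[0,0,0],[0,0,0],[0,0,0]],"hand":[0.7,0.7,0.7,0.7,0.7,0.7,0.7,0.7,0.7,0.7]}'
python3 -m inch '{"offset":[[0,0,-0.04],[0,0,-0.08],[0,0,-0.11],[0,0,-0.13],[0,0,-0.136],[0,0,-0.136],[0,0,-0.136]],"rotation":[[0,0,0],[0,0,0],[0,0,0],[0,0,0],[0,0,0],[0,0,0],[0,0,0]],"hand":[0.7,0.7,0.7,0.7,0.7,0.7,0.7]}'
python3 - <<'E'
from h import *
m=snap("side","s12",(280,150,150,120),5);m=snap("scene","s12b",(200,140,150,120),5)
print(manip.read_state()["position"])
E
```

```text
time_s: 22.47
position: [459.0, 131.0, 198.5]
tcp_rot: [[0.001, -1.0, -0.002], [-1.0, -0.001, -0.001], [0.001, 0.002, -1.0]]
force: [1.2, 0.1, -3.9]
opening: 47.5
time_s: 23.3
position: [476.8, -135.1, 198.2]
tcp_rot: [[-0.002, -1.0, -0.003], [-1.0, 0.002, 0.0], [-0.0, 0.003, -1.0]]
force: [0.1, -0.5, -3.1]
opening: 47.9
time_s: 23.88
position: [478.2, -133.2, 131.5]
tcp_rot: [[0.002, -1.0, 0.0], [-1.0, -0.002, -0.0], [0.0, -0.0, -1.0]]
force: [0.2, -0.2, -3.3]
opening: 47.7
[ 478.53823255 -133.27358274  132.0268942 ]
```

View pics/s12.png

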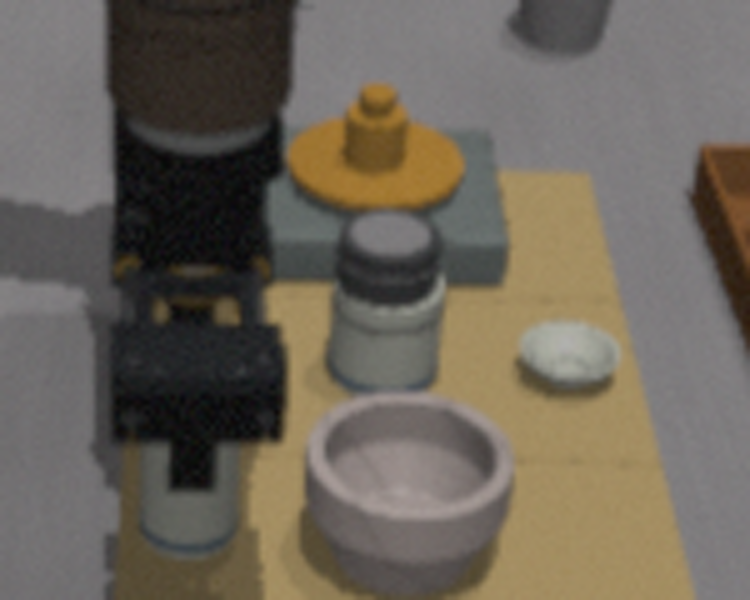

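View pics/s12b.png

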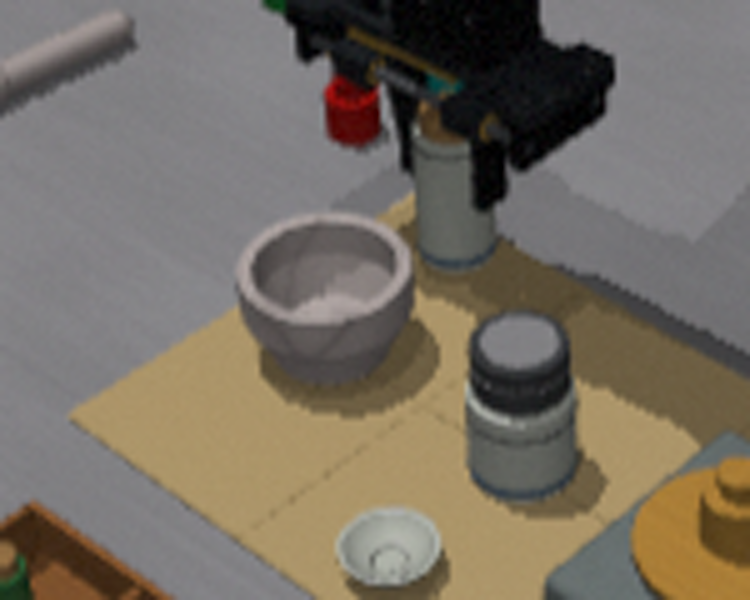

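```bash
python3 -m inch '{"offset":[[0,0,-0.008],[0,0,-0.014],[0,0,-0.018],[0,0,-0.02],[0,0,-0.02],[0,0,-0.02],[0,0,-0.02]],"rotation":[[0,0,0],[0,0,0],[0,0,0],[0,0,0],[0,0,0],[0,0,0],[0,0,0]],"hand":[0.7,0.7,0.7,0.7,0.7,0.7,0.7]}'
python3 -m inch '{"offset":[[0,0,0],[0,0,0],[0,0,0],[0,0,0],[0,0,0],[0,0,0.03],[0,0,0.08],[0,0,0.15],[0,0,0.23],[0,0,0.3]],"rotation":[[0,0,0],[0,0,0],[0,0,0],[0,0,0],[0,0,0],[0,0,0],[0,0,0],[0,0,0],[0,0,0],[0,0,0]],"hand":[-0.8,-0.8,-0.8,-0.8,-0.8,-0.8,-0.8,-0.8,-0.8,-0.8]}'
python3 -m inch '{"offset":[[-0.12,0,0.1],[-0.12,0,0.2],[-0.12,0,0.25],[-0.12,0,0.25],[-0.12,0,0.25],[-0.12,0,0.25],[-0.12,0,0.25]],"rotation":[[0,0,0],[0,0,0],[0,0,0],[0,0,0],[0,0,0],[0,0,0],[0,0,0]],"hand":[-0.8,-0.8,-0.8,-0.8,-0.8,-0.8,-0.8]}'
python3 - <<'E'
from h import *
import pickle
m=snap("side","s13",(280,150,150,120),5);m=snap("scene","s13b",(220,150,160,120),5)
m=snap("wrist","w13",(160,0,400,280),2);pickle.dump(m,open("w13.pkl","wb"))
print(manip.read_state()["position"])
E
```

```text
time_s: 24.57
position: [477.8, -133.5, 121.4]
tcp_rot: [[0.001, -1.0, -0.0], [-1.0, -0.001, 0.0], [-0.0, 0.0, -1.0]]
force: [-1.9, 1.2, 0.7]
opening: 47.3
time_s: 25.4
position: [478.0, -133.6, 273.6]
tcp_rot: [[0.001, -1.0, 0.001], [-1.0, -0.001, -0.0], [0.0, -0.001, -1.0]]
force: [0.9, -0.9, 0.5]
opening: 78.4
time_s: 25.98
position: [417.5, -133.3, 395.3]
tcp_rot: [[0.001, -1.0, -0.002], [-1.0, -0.001, 0.001], [-0.001, 0.002, -1.0]]
force: [-0.8, -0.4, -0.5]
opening: 78.6
[ 417.84784087 -133.43768428  394.68024008]
```

View pics/s13.png

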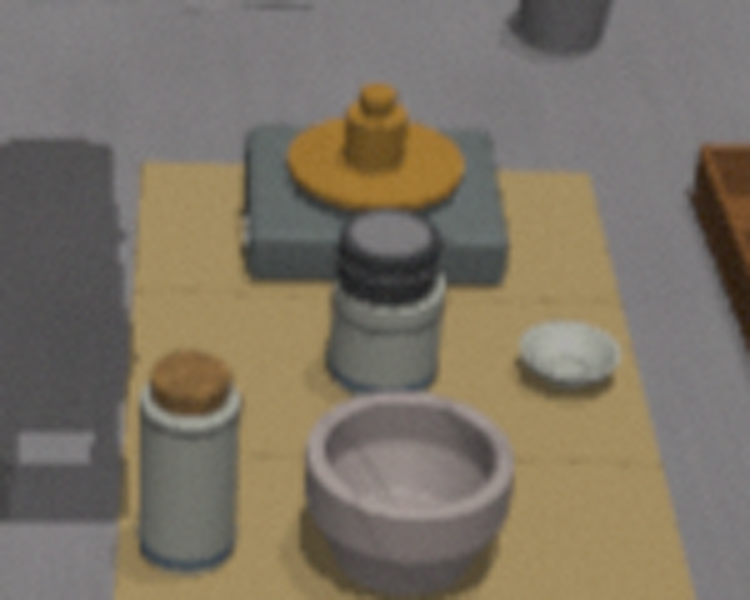

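View pics/s13b.png

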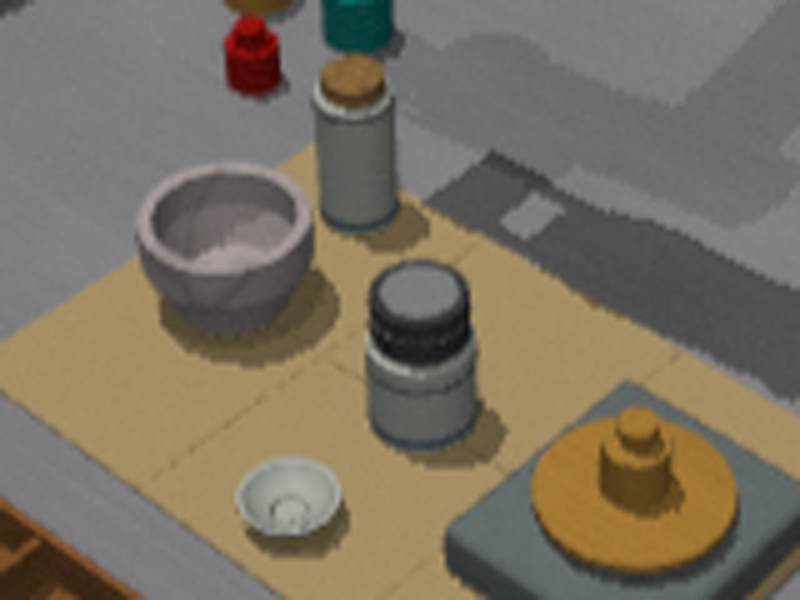

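View pics/w13.png

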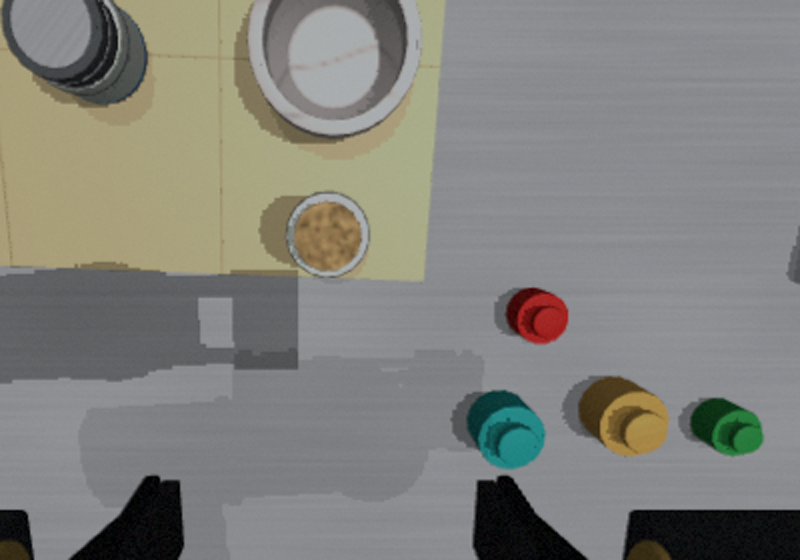

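All pieces upright; cork is at (328,236), mortar rim centre about (334,51). Final numeric check of the tall jar.

```bash
python3 - <<'E'
from h import *
import pickle; np.set_printoptions(precision=1,suppress=True)
m=pickle.load(open("w13.pkl","rb"))
W=lambda x,y,z:bp("",(160+x/2,y/2),z,m)
j=W(328,236,107); j2=W(328,234,94); e=W(333,136,64); mo=W(334.5,51,64)
print("jar",j,j2,"mortar near edge",e,"centre",mo, "gap",e[0]-j[0]-24, "fold slope",W(1,48,2)-W(440,67,2))
print("side: cork",bp("side",(280+191/5,150+378/5),107),"mortar",bp("side",(280+410/5,150+455/5),64))
print("side: tin",bp("side",(280+391/5,150+240/5),92),"squat body",bp("side",(280+388/5,150+300/5),62))
E
```

```text
jar [ 476.3 -133.6  107. ] [ 476.7 -133.5   94. ] mortar near edge [ 531.3 -136.4   64. ] centre [ 576.5 -137.    64. ] gap 31.023914079853682 fold slope [ 10.9 287.7   0. ]
side: cork [ 479.5 -137.8  107. ] mortar [ 584.8 -140.2   64. ]
side: tin [587.5   6.4  92. ] squat body [586.9  -5.3  62. ]
```

Gap is about 30 mm and the jar lines up with the mortar along the sheet's short edge. Handing in.

```bash
python3 - <<'E'
from bench import manip
print(manip.hand_in())
E
```

```text
the job is handed in; nothing more can be done
None
```

I placed all four pieces in the order asked, each in a single grasp, and handed the job in at about 26 s. The robot was clear of everything, and the last pictures showed every piece upright.

| Piece | Where it stands | Against the target |
|---|---|---|
| Squat jar | (586, 13) mm, measured after release | About 1 mm from the sheet centre, which I put at (587, 13) |
| Flat tin | On top of the squat jar | About 1–2 mm towards the robot in the wrist view; under 1 mm off in the side view |
| Brass weight (the smaller brass one) | On the scale's pan | Within about 2 mm of the pan's centre |
| Tall jar | In front of the mortar, about (477, -133.5) mm | Gap to the mortar about 31 mm, both jar and mortar in line to within about 1 mm |

- **Disagreements between views:** early on, the side and scene cameras differed by about 10 mm in y, so I took all positions from the wrist camera. In the last picture, the mortar's centre read 5 mm off in x because its rim was cut by the image edge. I used its near edge for the gap instead.
- **Not corrected:** I left the tin's small offset alone, because regripping it risked dragging the jar.

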